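# Fit a parts tray from the nested pile on the turntable spindle

## Robot

A 6-joint arm with a two-finger parallel gripper is mounted at the origin on the work surface. World frame = base frame: x ahead of the robot, y to its left, z up, the work surface at z = 0. Lengths are in m, angles in rad, forces in N, time in s.
With the tool pointing down it reaches from about 0.35 to 0.975 m from the base axis. Payload 4.9 kg.
Tool frame: the origin (TCP) lies at the very end of the fingers, on their centre line; the grasp point (between the pads) lies 19 mm behind it; z points along the fingers, y is the line along which they close (so a half turn about z gives the same grasp; the last joint's range is limited). The gripper opens to 85 mm and grips with 20 to 120 N. Pads are 22 mm wide; open, the fingers measure 114 mm over their backs; the gripper's body (76 mm by 85 mm) begins 54 mm behind the grasp point. The pads swing forward as they close: fully open they stand 13 mm farther back than shut.
Start: joints at [-1.384, 0.053, 1.613, -0, 1.476, -0.119], TCP at [0.188, -0.596, 0.231] pointing down, gripper open.
Joint ranges: [-3.01, 3.01], [-1.01, 2.22], [0.06, 2.58], [-1.02, 4.17], [0.09, 2.62], [-3.14, 3.14]. Speed limits (rad/s): [2.57, 2.57, 3.14, 3.14, 3.14, 3.14].

## Interface

Orientations are given as a rotation vector (axis times angle).
In Python, from station import * gives the robot as it stands.
- The arm moves only by the shell command python3 -m crank 'ROWS' [OPENING] [FORCE]. ROWS is JSON, a list of rows, each an object with "offset": the shift along the tool's x, y, z in m, a list of three; "twist": the turn, a rotation vector about the tool's x, y, z in degrees, a list of three. In form: [{"offset": [x, y, z], "twist": [rx, ry, rz]}, ...]. A call has 1 to 20 rows; each row is the pose to reach, as a shift and turn from the pose commanded when the call began, along the tool's axes at that moment; what a row does not reach only later rows make up. A row lasts 1/8 s, in which the tool goes at most 62.5 mm and 10.7 degrees, less where a joint would pass 70% of its speed; a pose out of reach is approached as far as the arm can. A call with a gripper value outside its range is refused whole. OPENING is the opening, from 0 (shut) to 1 (fully open), set as the call begins (- or left out, the last holds). The fingers move at their own pace and stop on an object; FORCE is the grip in N (left out, the last holds). Time passes only in rows, so rows that repeat a pose let the fingers close. It gives the time, the measured TCP pose, the force, the opening and the grip force at its end, in the units of the state.
- get_obs(): the state, without advancing time (a new reading comes with each control period).
- get_image(name): name is "scene" or "top" or "wrist"; returns the picture (420x560x3 uint8, red, green, blue); there is no depth.
- get_calibration(name): a dict with "intrinsics" (3x3 intrinsics, pixels), "world_from_camera" (4x4, takes a point from camera to world coordinates); the wrist camera has in their place "tool_from_camera" (4x4, takes a point from camera to tool coordinates, whose origin is the TCP and whose axes are the flange's). Camera axes: x right, y up, looking along -z (the intrinsics and any distortion apply to the point x, -y, -z); pixel columns grow to the right and rows downward; lengths in m; the calibration is good to about 2 mm. A picture is of the moment at which its call begins: read the wrist's pose just before it. get_calibration takes no time and is no camera call.
- finish_job(): hands the job in; it is judged then, once.
Trained networks look in the newest picture that a camera, given by its name, has taken for a name from the list of things; names that differ only in an ending like _2 or _b are one class to them, and where a whole thing is asked for, a point or a joint stands for the part that bears it (a point fixed in the world has none). Each returns a list of dicts, best first, with "confidence" (0 to 1); they miss things now and then, are a little off and sometimes report something else, mostly with a low value. They report only what shows in the picture. A call takes as long as a camera call.
- cut_out(query, camera): "region" (420x560 bool, what is visible of it) and "rect" ([centre column, centre row, width, height] in pixels, round what is visible of it).
The state is a dict: "t": time; "q": joint angles; "dq": joint speeds; "effort": joint torques, N m; "tool_pos": TCP position; "tool_rot": TCP orientation; "contact_force": force on the tool from outside, world axes, zero at the start; "wrist_torque": the same for the moment, N m; "opening": finger opening in m; "grip_force": force on a finger pad.
Only numpy, scipy, OpenCV 4.12 (cv2) and the standard library are available. Lean on these libraries where they do the work, as an engineer would, in place of code of your own. Each camera call takes 0.05 s, during which the arm holds its last target. There are 200 camera calls.

## Task

Lift the cover off the pile of round parts trays and set it down the right way up in the middle of the cork mat. Then lift only the top tray off the pile and slide it over the spindle of the round turntable until it sits flat on the turntable's plate. Lower both, do not let them drop, leave the other two trays piled where they are and do not disturb the other things on the bench.

Things in the scene. Friction and masses are not known exactly. Their poses are not given: they have to be found in the camera images.
- cover_knob (a point): Steel cover on the pile, 0.25 kg: round plate, dia 112 mm, with a black upright cylindrical knob, dia 26, to grip from above. Above its underside: hollow foot ring (dia 44) 0 to 7 mm, plate 7 to 10 (rim skirt from 4), knob 10 to 48. Point: on the axis, in the knob, 34 mm above the underside; z up. Nests loosely (6 mm deep, 2 mm play all round) on the tray below; lifts straight off
- tray_top_hub (a point): Top tray (aluminium, 0.25 kg, under the cover): round pan, dia 110 mm, with a tall hub, dia 40, to grip from above. Above its underside: foot ring (dia 44) 0 to 7 mm, pan 8 to 18, hub to 50, spigot (dia 29) to 56; a bore of dia 23 right through. Point: on the axis, in the hub, 40 mm above the underside; z up. Its foot nests 6 mm deep, 2 mm play, on the tray below; 50 mm from tray to tray
- tray_middle_hub (a point): Middle tray, stays in place: same shape and size as the top tray; point on its axis, 40 mm above its underside; z up. 
- tray_bottom_hub (a point): Bottom tray, stands on the bench and stays in place: same shape and size as the top tray; point on its axis, 40 mm above its underside; z up. 
- spindle_tip (a point): Fixed turntable: grey round base, dia 120 mm, on it a dark steel plate, dia 96, and an upright steel spindle, dia 19, tapering over its last 13 mm to a blunt tip of dia 9. Point: the tip, on the axis, 80 mm above the bench, 64 mm above the plate on which the tray's foot must sit; z up. The seated tray's top is 8 mm below the tip
- mat_top (a point): Fixed flat cork mat, 140 mm square, 4 mm thick: the point is the centre of its top; x and y along its sides, z up
- mandrel: Bystander, fixed: square steel block of 60 mm with a thicker post (28 mm diameter, top 86 mm above the bench; too thick for the tray's bore). Origin under its centre
- chuck_mid (a point): Bystander, loose: steel drill chuck standing upright, 42 mm diameter, 58 mm high; point half-way up
- tin_mid (a point): Bystander, loose: open tin of 85 by 60 by 22 mm; point half-way up
- wrench: Bystander, loose: wrench of 150 mm lying along its x axis; origin under its middle
- oiler_mid (a point): Bystander, loose: plastic bottle standing upright, 56 mm diameter, 130 mm high; point half-way up
- brush: Bystander, loose: bench brush of 200 mm lying along its x axis; origin under its middle

How it is judged:
By the outcome, as a careful person would: the job done as asked, in the order asked, and still so for the second after the job is handed in, with the robot touching nothing.
It also fails if it takes over 72 s, if anything falls off the work surface, if the arm or the gripper's body presses on something with over 40 N, if the wrist force passes 120 N, or if a joint passes its speed limit or range.

## Working session

There is one attempt and no reset: what is moved stays moved. The work goes in short steps, Python scripts to look and compute and a shell command to move; the robot and the scene stay as the last step left them, time stands still between calls to the robot, and variables do not carry over. Pictures are saved under pics/ and viewed, at most 11 in all, crops included, and the job is handed in when it is done.

```bash
mkdir -p pics; ls
cat > h.py <<'E'
from station import *
import numpy as np, cv2
from scipy.spatial.transform import Rotation as R
def cam(name):
    c=get_calibration(name); K=np.array(c["intrinsics"])
    if name=="wrist":
        o=get_obs(); T=np.eye(4); T[:3,:3]=R.from_rotvec(o["tool_rot"]).as_matrix(); T[:3,3]=o["tool_pos"]
        W=T@np.array(c["tool_from_camera"])
    else: W=np.array(c["world_from_camera"])
    return K,W,c
def ray(K,W,uv,z):
    d=np.linalg.inv(K)@[uv[0],uv[1],1]; d=W[:3,:3]@[d[0],-d[1],-d[2]]
    p=W[:3,3]; return p+d*(z-p[2])/d[2]
def proj(K,W,P):
    p=W[:3,:3].T@(np.asarray(P)-W[:3,3]); p=K@[p[0],-p[1],-p[2]]; return p[:2]/p[2]
E
python3 - <<'E'
from h import *
print(get_obs())
for n in ["scene","top","wrist"]:
    K,W,c=cam(n); print(n,c)
    cv2.imwrite(f"pics/{n}0.png",get_image(n)[...,::-1])
for n in ["top","scene"]:
    for q in ["cover_knob","tray_top_hub","spindle_tip","mat_top","mandrel","oiler_mid","chuck_mid","tin_mid","wrench","brush"]:
        print(n,q,[(round(d["confidence"],2),np.round(d["rect"],1).tolist()) for d in cut_out(q,n)[:3]])
E
```

```text
pics
{'t': 0.0, 'q': array([-1.38403066e+00,  5.33865243e-02,  1.61433728e+00, -4.34354579e-06,
        1.47594464e+00, -1.18995644e-01]), 'dq': array([ 2.86112200e-04,  3.20621751e-04,  4.37769452e-04,  1.49122109e-03,
       -2.87551800e-04, -5.75583065e-06]), 'effort': array([ 1.40516637e-03, -3.93681800e+01, -3.70174098e+01, -1.09809398e-04,
        7.11614237e-03,  8.04695020e-06]), 'tool_pos': array([ 0.18802167, -0.59539052,  0.23001875]), 'tool_rot': array([-3.10290032e+00, -4.78104733e-01,  1.17176082e-04]), 'contact_force': array([-0.58414373, -0.3488674 ,  0.59734797]), 'wrist_torque': array([ 0.08006702, -0.04925214,  0.04201774]), 'grip_force': 0.0, 'opening': 0.08540375516395388}
scene {'intrinsics': array([[441.11601529,   0.        , 282.20914247],
       [  0.        , 441.11601529, 208.13240352],
       [  0.        ,   0.        ,   1.        ]]), 'world_from_camera': array([[-0.28930019, -0.60618207,  0.74084324,  1.42618287],
       [ 0.95722226, -0.18769708,  0.2202166 ,  0.14964993],
       [ 0.00556276,  0.77286034,  0.63455177,  0.87553344],
       [ 0.      
[... 1563 characters left out ...]
5.2, 35.7])]
top wrench [(0.81, [282.6, 298.4, 24.9, 47.1]), (0.68, [148.9, 232.7, 19.1, 41.4])]
top brush [(0.9, [229.3, 141.9, 31.7, 68.3]), (0.18, [226.5, 229.7, 60.8, 61.7])]
scene cover_knob [(0.72, [429.8, 225.3, 47.7, 31.3])]
scene tray_top_hub [(0.8, [423.4, 240.2, 43.1, 29.4])]
scene spindle_tip [(0.43, [424.0, 240.2, 43.2, 28.7])]
scene mat_top [(0.57, [334.6, 254.9, 67.9, 48.0])]
scene mandrel [(0.79, [241.9, 276.7, 30.1, 37.0])]
scene oiler_mid [(0.84, [163.1, 173.1, 18.9, 42.3])]
scene chuck_mid [(0.63, [375.6, 307.5, 22.6, 25.0])]
scene tin_mid [(0.91, [371.6, 217.6, 24.3, 29.9])]
scene wrench [(0.73, [302.7, 198.9, 33.4, 30.2])]
scene brush [(0.62, [310.7, 321.4, 52.8, 65.4])]
```

View pics/top0.png

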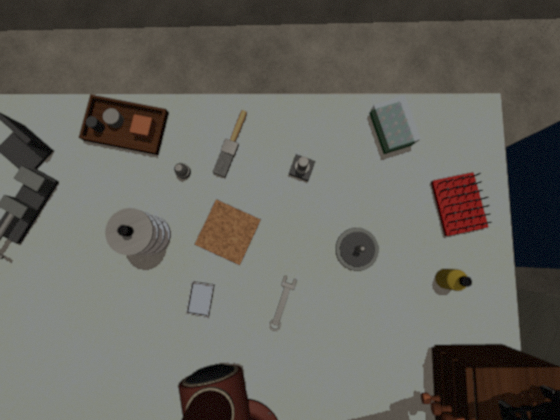

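View pics/scene0.png

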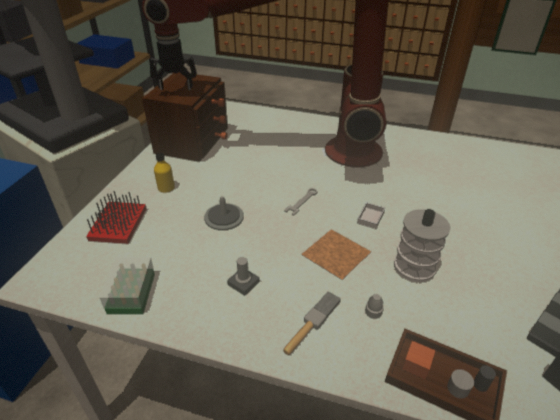

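The top view shows the pile's knob near (125,231), the mat near (228,231), the turntable near (357,249), the mandrel at (302,167) and the oiler at (455,280). The scene view agrees: pile (425,240), mat (336,254), turntable (224,214).

Run:
```python
from h import *
K,W,_=cam("top"); Ks,Ws,_=cam("scene")
def pr(n,uv,z,cam_=(K,W)): print(n,np.round(ray(*cam_,uv,z),4))
pr("cover top z.159",(128.7,231.4),.159)
pr("knob rect?",(125,231),.198)
pr("mat",(229.2,230.8),.004)
pr("turntable",(356.9,249.8),.010)
pr("mandrel base",(302,170),.0)
pr("oiler",(453.6,278.4),.065)
pr("chuck",(183,171),.03)
S=(Ks,Ws)
get_image("scene")
for q,z in [("cover_knob",.165),("mat_top",.004),("mandrel",.04),("oiler_mid",.065)]:
    d=cut_out(q,"scene")[0]; v,u=np.nonzero(d["region"]); pr("scene "+q,d["rect"][:2],z,S)
    get_image("top") if q=="cover_knob" else 0
    m=cut_out(q,"top")[0]["region"]; v,u=np.nonzero(m); print("  top centroid",u.mean(),v.mean(),m.sum(),np.round(ray(K,W,(u.mean(),v.mean()),z),4))
    if q=="mat_top": print(cv2.minAreaRect(np.c_[u,v].astype(np.float32)))
pr("scene turntable",(224,214),.012,S)
im=get_image("top"); c=np.vstack([np.hstack([cv2.resize(im[r-35:r+35,q-35:q+35],(390,390),interpolation=cv2.INTER_CUBIC) for q,r in [(135,235),(357,249)]])])
cv2.imwrite("pics/crop1.png",c[...,::-1])
```

```text
cover top z.159 [0.5366 0.256  0.159 ]
knob rect? [0.535 0.249 0.198]
mat [0.5469 0.0396 0.004 ]
turntable [ 0.4927 -0.3125  0.01  ]
mandrel base [ 0.7192 -0.1645  0.    ]
oiler [ 0.4172 -0.5501  0.065 ]
chuck [0.7106 0.1654 0.03  ]
scene cover_knob [0.5538 0.265  0.165 ]
  top centroid 128.70578326782706 230.71869736103312 1781 [0.5378 0.2537 0.165 ]
scene mat_top [0.5577 0.0472 0.004 ]
  top centroid 227.04970414201185 230.970808678501 2535 [0.5464 0.0455 0.004 ]
((226.67987060546875, 230.94891357421875), (50.43089294433594, 51.73513412475586), 25.769329071044922)
scene mandrel [ 0.7412 -0.1602  0.04  ]
  top centroid 301.06117647058824 167.19058823529411 425 [ 0.718  -0.1597  0.04  ]
scene oiler_mid [ 0.4335 -0.5411  0.065 ]
  top centroid 452.04179566563465 278.6981424148607 646 [ 0.4164 -0.546   0.065 ]
scene turntable [ 0.4971 -0.3105  0.012 ]
```

View pics/crop1.png

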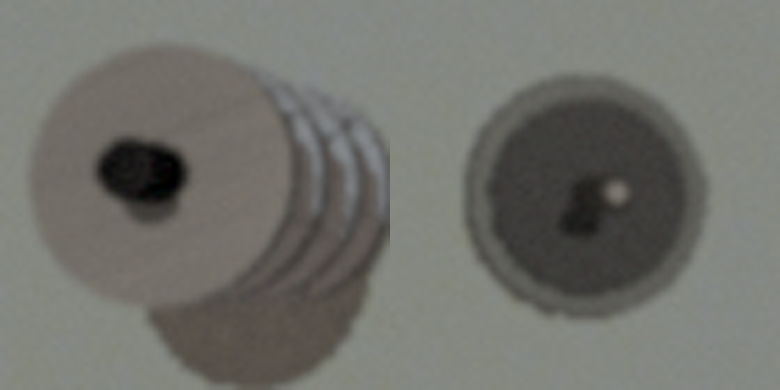

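The crop shows the cover plate's centre at about (129.1,231.4), the turntable plate's centre at about (357.2,249.2) and the spindle tip at about (362.6,248.5). Next I go over the turntable for a close look with the wrist camera, and square the tool up on the way.

```bash
R='{"offset":[0.377,-0.178,-0.02],"twist":[0,0,17.5]}'; python3 -m crank '[{"offset":[0.377,-0.178,-0.02],"twist":[0,0,17.5]},{"offset":[0.377,-0.178,-0.02],"twist":[0,0,17.5]},{"offset":[0.377,-0.178,-0.02],"twist":[0,0,17.5]},{"offset":[0.377,-0.178,-0.02],"twist":[0,0,17.5]},{"offset":[0.377,-0.178,-0.02],"twist":[0,0,17.5]},{"offset":[0.377,-0.178,-0.02],"twist":[0,0,17.5]},{"offset":[0.377,-0.178,-0.02],"twist":[0,0,17.5]},{"offset":[0.377,-0.178,-0.02],"twist":[0,0,17.5]},{"offset":[0.377,-0.178,-0.02],"twist":[0,0,17.5]},{"offset":[0.377,-0.178,-0.02],"twist":[0,0,17.5]},{"offset":[0.377,-0.178,-0.02],"twist":[0,0,17.5]},{"offset":[0.377,-0.178,-0.02],"twist":[0,0,17.5]}]'
python3 - <<'E'
from h import *
K,W,_=cam("wrist"); im=get_image("wrist"); o=get_obs(); print(o["tool_pos"],o["tool_rot"],o["dq"].round(3))
for d in cut_out("spindle_tip","wrist")[:3]: print(d["confidence"],d["rect"])
print("expected tip",proj(K,W,[.494,-.312,.08]))
cv2.imwrite("pics/w1.png",im[...,::-1]); np.save("w1.npy",W)
E
```

```text
t: 3.2
tool_pos: [0.4936, -0.3134, 0.2513]
tool_rot: [3.142, -0.001, -0.0]
contact_force: [1.8, 0.6, 1.1]
opening: 0.0851
grip_force: 0.0
[ 0.49372125 -0.31322464  0.25131032] [ 3.14158212e+00 -9.52110099e-04  2.21918656e-05] [ 0.006  0.     0.     0.001 -0.001 -0.   ]
0.72 [278.0, 172.2, 100.7, 100.1]
expected tip [276.8566995  191.67556015]
```

View pics/w1.png

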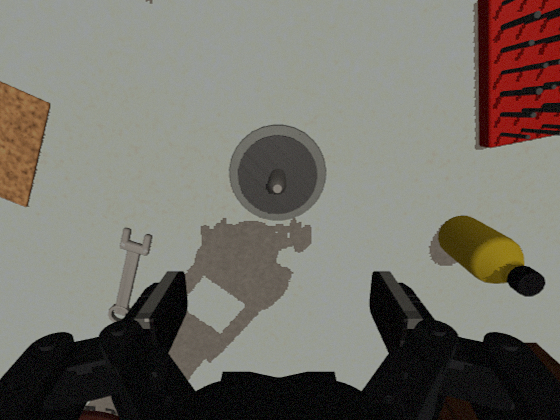

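The wrist view shows the turntable plate centred near (278,172) and the spindle tip near (278,187), close to where I predicted. Next I refine both in code and move over the pile.

```bash
python3 - <<'E'
from h import *
K,_,_=cam("wrist"); W=np.load("w1.npy"); im=cv2.imread("pics/w1.png"); g=cv2.cvtColor(im,cv2.COLOR_BGR2GRAY)
r=g[178:200,264:292]; print(r[::2,::2])
m=(g>140).astype(np.uint8); n,l,s,c=cv2.connectedComponentsWithStats(m[178:200,264:292])
print(s,c+[264,178])
d=((g<95)).astype(np.uint8)*255; d[:118]=0; d[222:]=0; d[:,:225]=0; d[:,330:]=0
cs,_=cv2.findContours(d,cv2.RETR_EXTERNAL,cv2.CHAIN_APPROX_NONE); e=cv2.fitEllipse(max(cs,key=len)); print(e, ray(K,W,e[0],.016))
reg=cut_out("spindle_tip","wrist")[0]["region"].astype(np.uint8)
cs,_=cv2.findContours(reg,cv2.RETR_EXTERNAL,cv2.CHAIN_APPROX_NONE); e=cv2.fitEllipse(max(cs,key=len)); print(e, [ray(K,W,e[0],z) for z in (.008,.016)])
for uv in [(278,187),(278,188),(278,189)]: print(uv,ray(K,W,uv,.08))
E
python3 -m crank '[{"offset":[0.043,-0.568,-0.07],"twist":[0,0,0]},{"offset":[0.043,-0.568,-0.07],"twist":[0,0,0]},{"offset":[0.043,-0.568,-0.07],"twist":[0,0,0]},{"offset":[0.043,-0.568,-0.07],"twist":[0,0,0]},{"offset":[0.043,-0.568,-0.07],"twist":[0,0,0]},{"offset":[0.043,-0.568,-0.07],"twist":[0,0,0]},{"offset":[0.043,-0.568,-0.07],"twist":[0,0,0]},{"offset":[0.043,-0.568,-0.07],"twist":[0,0,0]},{"offset":[0.043,-0.568,-0.07],"twist":[0,0,0]},{"offset":[0.043,-0.568,-0.07],"twist":[0,0,0]},{"offset":[0.043,-0.568,-0.07],"twist":[0,0,0]},{"offset":[0.043,-0.568,-0.07],"twist":[0,0,0]},{"offset":[0.043,-0.568,-0.07],"twist":[0,0,0]},{"offset":[0.043,-0.568,-0.07],"twist":[0,0,0]}]'
python3 - <<'E'
from h import *
K,W,_=cam("wrist"); im=get_image("wrist"); o=get_obs(); print(o["tool_pos"],o["tool_rot"])
for d in cut_out("cover_knob","wrist")[:2]:
    print(d["confidence"],d["rect"]); cs,_=cv2.findContours(d["region"].astype(np.uint8),cv2.RETR_EXTERNAL,cv2.CHAIN_APPROX_NONE); e=cv2.fitEllipse(max(cs,key=len)); print(e, ray(K,W,e[0],.159))
print("expected knob top",proj(K,W,[.537,.255,.198]))
cv2.imwrite("pics/w2.png",im[...,::-1]); np.save("w2.npy",W)
E
```

```text
[[ 63  68  52  49  51  60  68  66  61  53  48  63  67  65]
 [ 67  69  49  45  64  67  65  73  64  60  58  60  68  67]
 [ 65  72  35  49  66  72  76  75  70  66  53  62  67  65]
 [ 69  27  41  58  66  68  94  95  74  66  55  62  66  66]
 [ 68  34  36  53  59 119 129 127 125  62  51  57  69  72]
 [ 66  32  34  50  73 130 126 126 132  74  45  67  68  65]
 [ 70  65  34  42  50 129 125 128 121  51  53  71  68  68]
 [ 63  68  54  39  40  67 124 121  72  52  59  62  66  67]
 [ 66  64  69  67  69  45  58  54  59  67  73  61  64  70]
 [ 63  68  62  62  62  66  63  67  71  61  68  65  65  64]
 [ 62  65  65  66  64  64  67  65  66  69  67  68  64  67]]
[[  0   0  28  22 616]] [[277.5 188.5]]
((277.1444091796875, 174.259765625), (78.37589263916016, 79.25975799560547), 81.0698013305664) [ 0.49946422 -0.31216824  0.016     ]
((277.5810852050781, 172.20555114746094), (95.4562759399414, 96.3182373046875), 100.56058502197266) [array([ 0.50045643, -0.31268838,  0.008     ]), array([ 0.50195645, -0.3126969 ,  0.016     ])]
(278, 187) [ 0.49886128 -0.31316623  0.08      ]
(278, 188) [ 0.49782505 -0.31316511  0.08      ]
(278, 189) [ 0.49678676 -0.313164    0.08      ]
t: 5.1
tool_pos: [0.537, 0.2543, 0.3213]
tool_rot: [3.142, -0.002, -0.0]
contact_force: [-1.1, -0.7, -0.2]
opening: 0.0857
grip_force: 0.0
[0.53701075 0.25442913 0.32131834] [ 3.14156975e+00 -1.48194945e-03  7.63081744e-05]
0.65 [275.8, 189.4, 107.2, 109.2]
((275.95947265625, 189.26702880859375), (110.1043701171875, 112.11093139648438), 98.74989318847656) [0.54212499 0.25644386 0.159     ]
expected knob top [277.38511866 205.58873227]
```

View pics/w2.png

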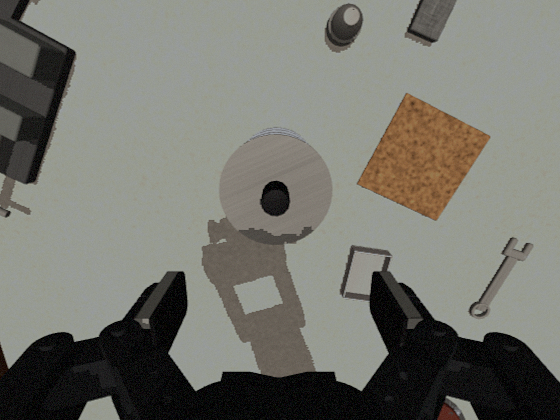

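The wrist view shows the cover's plate centred near (276,189), with the knob spanning roughly rows 181-216 around column 275. The mat's corners are at about (406,93), (490,135), (437,220) and (358,185).

Run:
```python
from h import *
K,_,_=cam("wrist"); W=np.load("w2.npy"); im=cv2.imread("pics/w2.png"); g=cv2.cvtColor(im,cv2.COLOR_BGR2GRAY)
m=(g<60).astype(np.uint8); m[:160]=0;m[225:]=0;m[:,:240]=0;m[:,320:]=0
n,l,s,c=cv2.connectedComponentsWithStats(m); i=1+s[1:,4].argmax(); print(s[i],c[i])
x,y,w,h,_=s[i]
for X in (.537,.539,.541,.543):
  t=np.linspace(0,2*np.pi,60); P=np.array([proj(K,W,[X+.013*np.cos(a),.256+.013*np.sin(a),z]) for a in t for z in (.160,.198)])
  print(X,P.min(0),P.max(0))
hsv=cv2.cvtColor(im,cv2.COLOR_BGR2HSV); m=((hsv[...,1]>90)&(g>60)).astype(np.uint8); m[:80]=0;m[235:]=0;m[:,:345]=0;m[:,500:]=0
cs,_=cv2.findContours(m,cv2.RETR_EXTERNAL,cv2.CHAIN_APPROX_NONE); r=cv2.minAreaRect(max(cs,key=cv2.contourArea)); 
B=np.array([ray(K,W,b,.004) for b in cv2.boxPoints(r)]); print(r,B.mean(0),B.round(4).tolist())
```

```text
[260 181  30  35 801] [274.92883895 198.21473159]
0.537 [261.33977031 181.62746304] [291.13871241 219.66103906]
0.539 [261.29956572 179.60647784] [291.16453533 217.51945729]
0.541 [261.25918257 177.57745302] [291.19047294 215.36849557]
0.543 [261.21861966 175.54034052] [291.216526   213.20809214]
((423.39190673828125, 159.64866638183594), (95.70903015136719, 104.02703857421875), 27.89727020263672) [0.54435319 0.04420798 0.004     ] [[0.5134, 0.1381, 0.004], [0.6404, 0.0816, 0.004], [0.581, -0.045, 0.004], [0.4426, 0.0021, 0.004]]
```

```bash
python3 -m crank '[{"offset":[0.003,-0.003,0.04],"twist":[0,0,0]},{"offset":[0.003,-0.003,0.08],"twist":[0,0,0]},{"offset":[0.003,-0.003,0.12],"twist":[0,0,0]},{"offset":[0.003,-0.003,0.14],"twist":[0,0,0]},{"offset":[0.003,-0.003,0.154],"twist":[0,0,0]},{"offset":[0.003,-0.003,0.154],"twist":[0,0,0]},{"offset":[0.003,-0.003,0.154],"twist":[0,0,0]}]'
python3 -m crank '[{"offset":[0,0,0],"twist":[0,0,0]},{"offset":[0,0,0],"twist":[0,0,0]},{"offset":[0,0,0],"twist":[0,0,0]},{"offset":[0,0,0],"twist":[0,0,0]},{"offset":[0,0,0],"twist":[0,0,0]},{"offset":[0,0,0],"twist":[0,0,0]},{"offset":[0,0,0],"twist":[0,0,0]},{"offset":[0,0,0],"twist":[0,0,0]}]' 0 50
```

```text
t: 6.08
tool_pos: [0.5409, 0.2586, 0.1691]
tool_rot: [-3.141, -0.001, -0.004]
contact_force: [-0.4, 0.1, 0.1]
opening: 0.0853
grip_force: 0.0
t: 7.08
tool_pos: [0.5402, 0.2582, 0.1678]
tool_rot: [3.142, 0.001, 0.001]
contact_force: [-0.1, -2.0, 4.4]
opening: 0.0247
grip_force: 49.4
```

```bash
python3 -m crank '[{"offset":[0,0,-0.003],"twist":[0,0,0]},{"offset":[0,0,-0.008],"twist":[0,0,0]},{"offset":[0,0,-0.015],"twist":[0,0,0]},{"offset":[0,0,-0.03],"twist":[0,0,0]},{"offset":[0,0,-0.05],"twist":[0,0,0]},{"offset":[0,0,-0.06],"twist":[0,0,0]},{"offset":[0,0,-0.06],"twist":[0,0,0]},{"offset":[0,0,-0.06],"twist":[0,0,0]}]'
python3 - <<'E'
from h import *
K,W,_=cam("wrist"); im=get_image("wrist")
cv2.imwrite("pics/w3.png",im[...,::-1]); np.save("w3.npy",W)
E
```

```text
t: 8.07
tool_pos: [0.5395, 0.2582, 0.2268]
tool_rot: [3.141, 0.001, -0.001]
contact_force: [-1.1, 0.2, -2.8]
opening: 0.0244
grip_force: 49.2
```

View pics/w3.png

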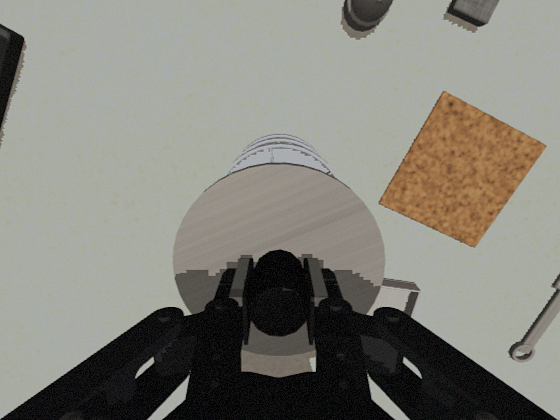

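The cover is held level, its weight reads 2.8 N and the trays stay behind. The mat's corners in this view are (445,91), (545,145), (474,247) and (379,203).

```bash
python3 - <<'E'
from h import *
K,_,_=cam("wrist"); W=np.load("w3.npy")
B=np.array([ray(K,W,b,.004) for b in [(445,91),(545,145),(474,247),(379,203)]]); print(B.mean(0),[np.linalg.norm(B[i]-B[i-1]).round(4) for i in range(4)],B.round(3).tolist())
# held cover plate ellipse rim centre at its present height (underside .2268-.018)
for X in (-.003,0,.003):
  P=np.array([proj(K,W,[.5395+X+.056*np.cos(a),.2582+.056*np.sin(a),.2183]) for a in np.linspace(0,6.28,90)]); print(X,P.min(0),P.max(0))
E
python3 -m crank '[{"offset":[0.0,0.02,0],"twist":[0,0,0]},{"offset":[0.001,0.05,0],"twist":[0,0,0]},{"offset":[0.002,0.085,0],"twist":[0,0,0]},{"offset":[0.004,0.12,0],"twist":[0,0,0]},{"offset":[0.005,0.155,0],"twist":[0,0,0]},{"offset":[0.006,0.185,0],"twist":[0,0,0]},{"offset":[0.006,0.205,0],"twist":[0,0,0]},{"offset":[0.006,0.213,0],"twist":[0,0,0]},{"offset":[0.006,0.213,0],"twist":[0,0,0]},{"offset":[0.006,0.213,0],"twist":[0,0,0]}]'
python3 - <<'E'
from h import *
get_image("top"); K,W,_=cam("top"); m=cut_out("mat_top","top"); print([d["rect"] for d in m])
E
```

```text
[0.54696532 0.04636553 0.004     ] [np.float64(0.1384), np.float64(0.135), np.float64(0.1377), np.float64(0.1371)] [[0.638, 0.079, 0.004], [0.581, -0.044, 0.004], [0.456, 0.013, 0.004], [0.513, 0.137, 0.004]]
-0.003 [172.27611258 167.95110192] [384.54832066 358.50430161]
0 [171.6901012  161.64657353] [385.14007566 354.32358814]
0.003 [171.09754763 155.26430517] [385.73843078 350.10096694]
t: 9.38
tool_pos: [0.5459, 0.046, 0.2273]
tool_rot: [-3.141, -0.002, 0.0]
contact_force: [-0.0, 0.7, -3.0]
opening: 0.0246
grip_force: 49.6
[[239.9, 234.8, 39.4, 57.3]]
```

```bash
python3 -m crank '[{"offset":[0.001,0,0.03],"twist":[0,0,0]},{"offset":[0.001,0,0.07],"twist":[0,0,0]},{"offset":[0.001,0,0.11],"twist":[0,0,0]},{"offset":[0.001,0,0.15],"twist":[0,0,0]},{"offset":[0.001,0,0.175],"twist":[0,0,0]},{"offset":[0.001,0,0.19],"twist":[0,0,0]},{"offset":[0.001,0,0.195],"twist":[0,0,0]},{"offset":[0.001,0,0.195],"twist":[0,0,0]}]'
python3 -m crank '[{"offset":[0,0,0.002],"twist":[0,0,0]},{"offset":[0,0,0.004],"twist":[0,0,0]},{"offset":[0,0,0.006],"twist":[0,0,0]},{"offset":[0,0,0.008],"twist":[0,0,0]},{"offset":[0,0,0.008],"twist":[0,0,0]},{"offset":[0,0,0.008],"twist":[0,0,0]}]'
```

```text
t: 10.48
tool_pos: [0.5476, 0.0454, 0.033]
tool_rot: [3.142, 0.001, 0.002]
contact_force: [-0.0, -0.0, -2.3]
opening: 0.0246
grip_force: 49.6
t: 11.22
tool_pos: [0.5469, 0.0453, 0.0243]
tool_rot: [-3.142, -0.001, 0.0]
contact_force: [-0.2, 0.1, -3.0]
opening: 0.0249
grip_force: 49.6
```

```bash
python3 -m crank '[{"offset":[0,0,0.001],"twist":[0,0,0]},{"offset":[0,0,0.0015],"twist":[0,0,0]},{"offset":[0,0,0.002],"twist":[0,0,0]},{"offset":[0,0,0.002],"twist":[0,0,0]}]'
python3 -m crank '[{"offset":[0,0,0.0005],"twist":[0,0,0]},{"offset":[0,0,0.001],"twist":[0,0,0]},{"offset":[0,0,0.001],"twist":[0,0,0]}]'
```

```text
t: 11.72
tool_pos: [0.5469, 0.0453, 0.0223]
tool_rot: [-3.142, -0.001, 0.0]
contact_force: [0.2, -0.6, -2.9]
opening: 0.0248
grip_force: 49.6
t: 12.1
tool_pos: [0.5471, 0.0453, 0.0218]
tool_rot: [3.142, 0.001, 0.0]
contact_force: [-2.7, -0.5, 2.4]
opening: 0.0245
grip_force: 50.0
```

Contact is made: the vertical force swung from -2.9 to +2.4 N. Now I release and rise straight up.

```bash
python3 -m crank '[{"offset":[0,0,0],"twist":[0,0,0]},{"offset":[0,0,0],"twist":[0,0,0]},{"offset":[0,0,0],"twist":[0,0,0]},{"offset":[0,0,0],"twist":[0,0,0]},{"offset":[0,0,0],"twist":[0,0,0]},{"offset":[0,0,0],"twist":[0,0,0]},{"offset":[0,0,-0.02],"twist":[0,0,0]},{"offset":[0,0,-0.06],"twist":[0,0,0]},{"offset":[0,0,-0.12],"twist":[0,0,0]},{"offset":[0,0,-0.18],"twist":[0,0,0]},{"offset":[0,0,-0.24],"twist":[0,0,0]},{"offset":[0,0,-0.25],"twist":[0,0,0]},{"offset":[0,0,-0.25],"twist":[0,0,0]}]' 1
python3 -m crank '[{"offset":[-0.007,-0.05,0],"twist":[0,0,0]},{"offset":[-0.007,-0.10,0],"twist":[0,0,0]},{"offset":[-0.007,-0.15,0],"twist":[0,0,0]},{"offset":[-0.007,-0.19,0],"twist":[0,0,0]},{"offset":[-0.007,-0.212,0],"twist":[0,0,0]},{"offset":[-0.007,-0.212,0],"twist":[0,0,0]},{"offset":[-0.007,-0.212,0],"twist":[0,0,0]}]'
python3 - <<'E'
from h import *
K,W,_=cam("wrist"); im=get_image("wrist"); o=get_obs(); print(o["tool_pos"],o["tool_rot"])
for q in ("tray_top_hub","cover_knob"):
  for d in cut_out(q,"wrist")[:2]: print(q,d["confidence"],d["rect"])
for z,r in((.118,.055),(.150,.020),(.156,.0145)):
  P=np.array([proj(K,W,[.540+r*np.cos(a),.257+r*np.sin(a),z]) for a in np.linspace(0,6.28,90)]); print(z,r,P.min(0).round(1),P.max(0).round(1))
cv2.imwrite("pics/w4.png",im[...,::-1]); np.save("w4.npy",W)
E
```

```text
t: 13.72
tool_pos: [0.5473, 0.0453, 0.2732]
tool_rot: [3.141, 0.001, 0.005]
contact_force: [-0.5, 0.0, -0.5]
opening: 0.0855
grip_force: 0.0
t: 14.6
tool_pos: [0.5398, 0.2562, 0.2705]
tool_rot: [3.141, -0.001, -0.002]
contact_force: [-0.3, -0.5, -0.3]
opening: 0.0853
grip_force: 0.0
[0.53992606 0.25610132 0.2708715 ] [ 3.14091805e+00 -1.52537478e-03 -1.08634679e-03]
tray_top_hub 0.69 [276.0, 193.4, 113.8, 114.7]
cover_knob 0.8 [443.2, 168.6, 87.2, 91.4]
0.118 0.055 [219.8 137.8] [334.6 249. ]
0.15 0.02 [254.1 183.4] [300.4 227.8]
0.156 0.0145 [260.1 191.5] [294.4 224.3]
```

View pics/w4.png

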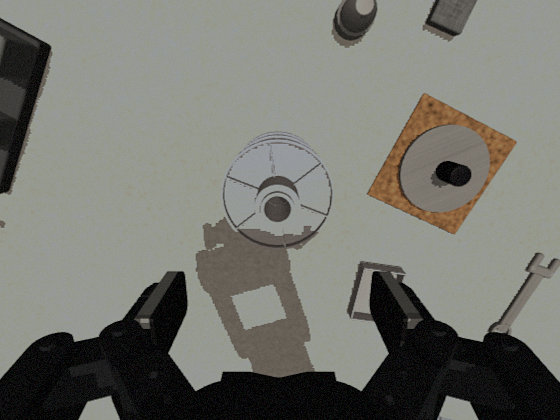

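The cover sits centred on the mat, plate at about (445,168). The top tray's bore shows at (277.5,209) against a predicted (277,208), so the pile axis is confirmed; now I descend and grip the hub.

```bash
python3 -m crank '[{"offset":[0,-0.001,0.04],"twist":[0,0,0]},{"offset":[0,-0.001,0.08],"twist":[0,0,0]},{"offset":[0,-0.001,0.115],"twist":[0,0,0]},{"offset":[0,-0.001,0.135],"twist":[0,0,0]},{"offset":[0,-0.001,0.147],"twist":[0,0,0]},{"offset":[0,-0.001,0.147],"twist":[0,0,0]},{"offset":[0,-0.001,0.147],"twist":[0,0,0]}]'
python3 -m crank '[{"offset":[0,0,0],"twist":[0,0,0]},{"offset":[0,0,0],"twist":[0,0,0]},{"offset":[0,0,0],"twist":[0,0,0]},{"offset":[0,0,0],"twist":[0,0,0]},{"offset":[0,0,0],"twist":[0,0,0]},{"offset":[0,0,0],"twist":[0,0,0]},{"offset":[0,0,0],"twist":[0,0,0]}]' 0 50
```

```text
t: 15.62
tool_pos: [0.5409, 0.2586, 0.126]
tool_rot: [-3.141, -0.001, -0.004]
contact_force: [0.1, -0.3, 0.9]
opening: 0.0855
grip_force: 0.0
t: 16.5
tool_pos: [0.5404, 0.2583, 0.1252]
tool_rot: [-3.142, -0.001, -0.002]
contact_force: [-0.4, -1.3, 5.5]
opening: 0.0388
grip_force: 50.7
```

```bash
python3 -m crank '[{"offset":[0,0,-0.003],"twist":[0,0,0]},{"offset":[0,0,-0.006],"twist":[0,0,0]},{"offset":[0,0,-0.01],"twist":[0,0,0]},{"offset":[0,0,-0.02],"twist":[0,0,0]},{"offset":[0,0,-0.035],"twist":[0,0,0]},{"offset":[0,0,-0.05],"twist":[0,0,0]},{"offset":[0,0,-0.06],"twist":[0,0,0]},{"offset":[0,0,-0.06],"twist":[0,0,0]},{"offset":[0,0,-0.06],"twist":[0,0,0]}]'
python3 - <<'E'
from h import *
K,W,_=cam("wrist"); im=get_image("wrist"); cv2.imwrite("pics/w5.png",im[...,::-1]); np.save("w5.npy",W)
o=get_obs(); t=o["tool_pos"]; print(t)
for dx in (-.003,0,.003):
  P=np.array([proj(K,W,[t[0]+dx+.0145*np.cos(a),t[1]+.0145*np.sin(a),t[2]+.031]) for a in np.linspace(0,6.28,90)]); print("spigot",dx,P.min(0).round(1),P.max(0).round(1))
E
```

```text
t: 17.62
tool_pos: [0.5395, 0.2582, 0.1838]
tool_rot: [3.141, 0.001, -0.001]
contact_force: [0.1, 0.4, -3.5]
opening: 0.0384
grip_force: 50.6
[0.53940595 0.25808598 0.1834534 ]
spigot -0.003 [243.8 288.6] [314.  348.2]
spigot 0 [243.5 282. ] [314.3 342.4]
spigot 0.003 [243.3 275.2] [314.5 336.5]
```

View pics/w5.png

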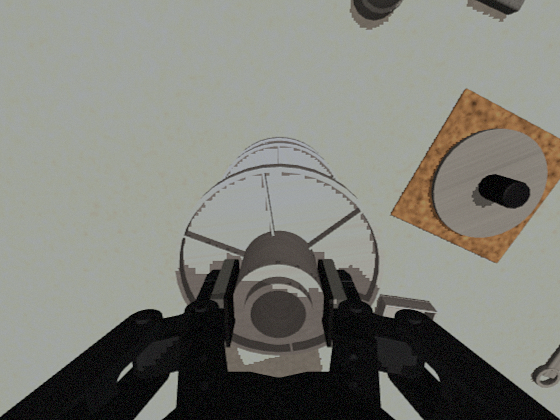

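The tray hangs level in the grip, its bore at (277.5,312), which matches a zero offset; the weight is that of one tray and the others stay behind. Now I carry it over the spindle.

```bash
python3 -m crank '[{"offset":[-0.001,0.01,0],"twist":[0,0,0]},{"offset":[-0.003,0.035,0],"twist":[0,0,0]},{"offset":[-0.005,0.07,0],"twist":[0,0,0]},{"offset":[-0.008,0.11,0],"twist":[0,0,0]},{"offset":[-0.011,0.15,0],"twist":[0,0,0]},{"offset":[-0.014,0.19,0],"twist":[0,0,0]},{"offset":[-0.017,0.23,0],"twist":[0,0,0]},{"offset":[-0.02,0.27,0],"twist":[0,0,0]},{"offset":[-0.022,0.31,0],"twist":[0,0,0]},{"offset":[-0.025,0.35,0],"twist":[0,0,0]},{"offset":[-0.028,0.39,0],"twist":[0,0,0]},{"offset":[-0.031,0.43,0],"twist":[0,0,0]},{"offset":[-0.034,0.47,0],"twist":[0,0,0]},{"offset":[-0.037,0.51,0],"twist":[0,0,0]},{"offset":[-0.039,0.54,0],"twist":[0,0,0]},{"offset":[-0.041,0.56,0],"twist":[0,0,0]},{"offset":[-0.042,0.571,0],"twist":[0,0,0]},{"offset":[-0.042,0.571,0],"twist":[0,0,0]},{"offset":[-0.042,0.571,0],"twist":[0,0,0]}]'
python3 - <<'E'
from h import *
get_image("top"); im=get_image("scene"); K,W,_=cam("scene"); o=get_obs(); print(o["tool_pos"])
print("tip",proj(K,W,[.498,-.313,.08]))
c=cv2.resize(im[140:260,150:310],(800,600),interpolation=cv2.INTER_CUBIC); cv2.imwrite("pics/s6.png",c[...,::-1])
E
```

```text
t: 20.05
tool_pos: [0.4982, -0.3119, 0.1842]
tool_rot: [-3.141, -0.002, 0.0]
contact_force: [-0.3, -0.4, -3.5]
opening: 0.0383
grip_force: 50.9
[ 0.4982811  -0.31184542  0.18429758]
tip [221.28626812 196.32358212]
```

View pics/s6.png

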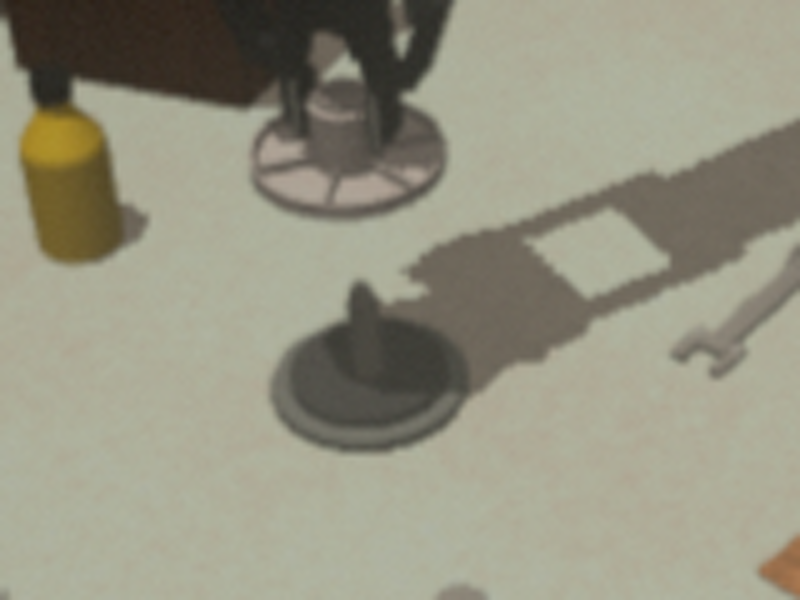

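The crop shows the tray (rim spanning crop columns 252-446, spigot top about (343,93)) above the turntable (base columns 271-469, tip about (362,283)). I compare these with the projections to check the axes line up.

Run:
```python
from h import *
K,W,_=cam("scene"); x,y=.4983,-.3118
f=lambda p:((p-[150,140])*5).round(1)
def ell(z,r):
  P=np.array([f(proj(K,W,[x+r*np.cos(a),y+r*np.sin(a),z])) for a in np.linspace(0,6.28,180)]); return P.min(0),P.max(0)
print("tip",f(proj(K,W,[x,y,.08])),"per mm y",f(proj(K,W,[x,y+.001,.08]))-f(proj(K,W,[x,y,.08])),"x",f(proj(K,W,[x+.001,y,.08]))-f(proj(K,W,[x,y,.08])))
print("base rim top z.01",ell(.008,.06)); print("tray rim",ell(.170,.055)); print("spigot",ell(.2153,.0145)); print("plate",ell(.016,.048))
im=get_image("scene"); g=cv2.cvtColor(im,cv2.COLOR_RGB2GRAY); print(g[194:200,214:232])
```

```text
tip [358.1 282.3] per mm y [1.6 0.3] x [-0.6  1. ]
base rim top z.01 (array([268. , 314.1]), array([466.8, 442.1]))
tray rim (array([245.9, 101.5]), array([443.4, 213.4]))
spigot (array([311.3,  72.9]), array([364.6, 101.8]))
plate (array([286.7, 316.2]), array([446.3, 418.3]))
[[172 171 171 172 175 173 172 169 169 172 174 174 171 175 173 163 141 130]
 [173 173 171 174 172 173 166 154 156 163 171 172 173 172 171 171 168 151]
 [173 174 173 173 175 167 148 119 120 141 163 173 174 173 171 171 170 160]
 [172 172 173 173 172 157 119  90  86 107 143 168 171 172 171 170 173 170]
 [172 174 173 173 172 150  94  77  78  85 116 155 171 173 170 169 169 170]
 [173 173 172 172 166 140  83  74  75  76  89 122 156 168 164 151 150 151]]
```

Tray and turntable share the same few-pixel bias, so their axes agree to about 1 mm. Now I lower it in stages.

```bash
python3 -m crank '[{"offset":[0,0.0005,0.02],"twist":[0,0,0]},{"offset":[0,0.0005,0.045],"twist":[0,0,0]},{"offset":[0,0.0005,0.065],"twist":[0,0,0]},{"offset":[0,0.0005,0.075],"twist":[0,0,0]},{"offset":[0,0.0005,0.08],"twist":[0,0,0]},{"offset":[0,0.0005,0.085],"twist":[0,0,0]},{"offset":[0,0.0005,0.088],"twist":[0,0,0]},{"offset":[0,0.0005,0.088],"twist":[0,0,0]}]'
python3 -m crank '[{"offset":[0,0,0.004],"twist":[0,0,0]},{"offset":[0,0,0.008],"twist":[0,0,0]},{"offset":[0,0,0.012],"twist":[0,0,0]},{"offset":[0,0,0.012],"twist":[0,0,0]}]'
```

```text
t: 21.2
tool_pos: [0.4982, -0.3134, 0.0965]
tool_rot: [3.141, 0.001, 0.0]
contact_force: [0.0, 0.8, -3.1]
opening: 0.0387
grip_force: 50.9
t: 21.7
tool_pos: [0.4977, -0.3129, 0.0836]
tool_rot: [-3.141, -0.001, 0.001]
contact_force: [-0.3, -0.1, -3.3]
opening: 0.0389
grip_force: 50.9
```

The bore is past the taper with no side force, so I go on down.

```bash
python3 -m crank '[{"offset":[0,0,0.005],"twist":[0,0,0]},{"offset":[0,0,0.012],"twist":[0,0,0]},{"offset":[0,0,0.02],"twist":[0,0,0]},{"offset":[0,0,0.027],"twist":[0,0,0]},{"offset":[0,0,0.033],"twist":[0,0,0]},{"offset":[0,0,0.036],"twist":[0,0,0]},{"offset":[0,0,0.036],"twist":[0,0,0]}]'
python3 -m crank '[{"offset":[0,0,0.0015],"twist":[0,0,0]},{"offset":[0,0,0.003],"twist":[0,0,0]},{"offset":[0,0,0.004],"twist":[0,0,0]},{"offset":[0,0,0.004],"twist":[0,0,0]}]'
```

```text
t: 22.58
tool_pos: [0.498, -0.3132, 0.048]
tool_rot: [-3.141, -0.001, 0.001]
contact_force: [0.4, 0.4, -2.8]
opening: 0.0383
grip_force: 50.9
t: 23.08
tool_pos: [0.498, -0.3132, 0.0442]
tool_rot: [-3.142, -0.001, 0.0]
contact_force: [-0.7, -1.1, -3.2]
opening: 0.0385
grip_force: 50.9
```

```bash
python3 -m crank '[{"offset":[0,0,0.001],"twist":[0,0,0]},{"offset":[0,0,0.002],"twist":[0,0,0]},{"offset":[0,0,0.002],"twist":[0,0,0]},{"offset":[0,0,0.002],"twist":[0,0,0]}]'
python3 -m crank '[{"offset":[0,0,0.0005],"twist":[0,0,0]},{"offset":[0,0,0.001],"twist":[0,0,0]},{"offset":[0,0,0.001],"twist":[0,0,0]}]'
```

```text
t: 23.58
tool_pos: [0.4981, -0.3132, 0.0423]
tool_rot: [-3.142, -0.001, 0.0]
contact_force: [0.2, 0.4, -4.4]
opening: 0.0387
grip_force: 50.9
t: 23.95
tool_pos: [0.4981, -0.3133, 0.0413]
tool_rot: [3.142, 0.001, 0.0]
contact_force: [0.1, 1.3, -2.9]
opening: 0.0387
grip_force: 50.9
```

```bash
python3 -m crank '[{"offset":[0,0,0.0005],"twist":[0,0,0]},{"offset":[0,0,0.001],"twist":[0,0,0]},{"offset":[0,0,0.001],"twist":[0,0,0]}]'
```

```text
t: 24.32
tool_pos: [0.4983, -0.3134, 0.0412]
tool_rot: [3.142, 0.001, 0.0]
contact_force: [-3.3, 2.1, 5.9]
opening: 0.0387
grip_force: 51.5
```

Contact is at TCP 0.0412, the height predicted for seating, and the force is +5.9 N. Now I release, rise and look.

```bash
python3 -m crank '[{"offset":[0,0,0],"twist":[0,0,0]},{"offset":[0,0,0],"twist":[0,0,0]},{"offset":[0,0,0],"twist":[0,0,0]},{"offset":[0,0,0],"twist":[0,0,0]},{"offset":[0,0,0],"twist":[0,0,0]},{"offset":[0,0,0],"twist":[0,0,0]},{"offset":[0,0,-0.02],"twist":[0,0,0]},{"offset":[0,0,-0.05],"twist":[0,0,0]},{"offset":[0,0,-0.1],"twist":[0,0,0]},{"offset":[0,0,-0.16],"twist":[0,0,0]},{"offset":[0,0,-0.21],"twist":[0,0,0]},{"offset":[0,0,-0.22],"twist":[0,0,0]},{"offset":[0,0,-0.22],"twist":[0,0,0]}]' 1
python3 - <<'E'
from h import *
im=get_image("scene"); K,W,_=cam("scene")
print("tip",proj(K,W,[.498,-.313,.08]),"spigot top",proj(K,W,[.498,-.313,.072]))
w=get_image("wrist")
a=cv2.resize(im[150:360,140:460],(800,525)); cv2.imwrite("pics/s7.png",a[...,::-1]); cv2.imwrite("pics/w7.png",w[...,::-1])
E
```

```text
t: 25.95
tool_pos: [0.4984, -0.3135, 0.2621]
tool_rot: [3.14, 0.001, 0.003]
contact_force: [0.1, 0.2, -0.3]
opening: 0.0857
grip_force: 0.0
tip [221.28626812 196.32358212] spigot top [221.50916954 198.46865281]
```

View pics/s7.png

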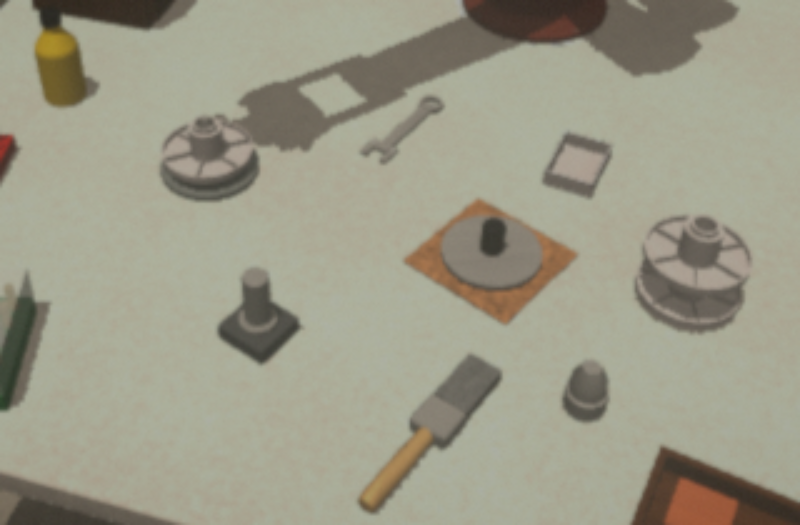

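View pics/w7.png

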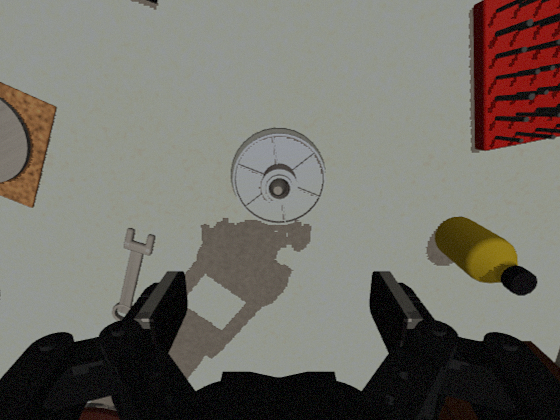

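The tray sits level on the turntable with the spindle tip showing in its bore (wrist view, about (278,187)). In the scene crop the cover is upright in the middle of the mat at about (492,250), the two remaining trays are still piled at about (695,260), and nothing else has moved.

```bash
python3 -c "from station import *; print(finish_job())"
```

```text
the job is handed in; nothing more can be done
None
```

The cover is upright in the middle of the cork mat, the top tray is seated flat on the turntable over its spindle, the other two trays are still piled, and the job was handed in at about 26 s.

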